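# Line up an order's articles by height on the packing board

## Robot

A 6-joint arm with a two-finger parallel gripper is mounted at the origin on the work surface; the furniture and walls round the work are solid. World frame = base frame: x ahead of the robot, y to its left, z up, the work surface at z = 0. Lengths are in m, angles in degrees, forces in N, time in s.
With the tool pointing down it reaches from about 0.35 to 0.875 m from the base axis. Payload 4.2 kg.
Tool frame: the origin (TCP) lies on the centre line of the jaws, within the pads' length; the fingertips stand tip_reach ahead of it and the grasp point (between the pads) is the TCP (tip_reach is the distance from the TCP to the fingertips, in m); z points along the fingers, y is the line along which they close (so a half turn about z gives the same grasp; the last joint's range is limited). The gripper opens to 87 mm and grips with 3 to 60 N. Pads are 19 mm wide; open, the fingers measure 117 mm over their backs; the gripper's body (75 mm by 190 mm) begins 51 mm behind the grasp point.
Start: joints at [14.817, 22.042, 0.453, 0, -68.411, -14.817], TCP at [0.625, 0, 0.242] pointing down, gripper open.
Joint ranges: [-179.83, 179.83], [-69.29, 118.12], [-61.27, 80.66], [-181.25, 117.63], [-171.15, -9.14], [-177.46, 177.46]. Speed limits (degrees/s): [159.86, 159.86, 180, 180, 180, 180].

## Interface

Orientations are given as a 3x3 rotation matrix whose columns are the frame's x, y, z axes.
In Python, from station import sense, capture, finish_job, tip_reach gives the robot as it stands.
- The arm moves only by the tool arm_command, never from a script. Its argument "deltas" is a list of rows, each a list of 7 numbers: the turn, a rotation vector about the tool's x, y, z in rad, then the shift along the tool's x, y, z in cm, then the closure, from -1 (fully open) to 1 (shut), so that 0 is half open. In form: [[rx, ry, rz, dx, dy, dz, hand], ...]. A call has 1 to 8 rows; each row is the pose to reach, as a shift and turn from the pose commanded when the call began, along the tool's axes at that moment; what a row does not reach only later rows make up. A row lasts 1/12 s, in which the tool goes at most 41.7 mm and 7.16 degrees, less where a joint would pass 70% of its speed; a pose out of reach is approached as far as the arm can. A call with a gripper value outside its range is refused whole. The fingers move at their own pace and stop on an object; the grip force is fixed at half the most. Time passes only in rows, so rows that repeat a pose let the fingers close. It gives the time, the measured TCP pose, the force, the opening and the grip force at its end, in the units of the state.
- sense(): the state, without advancing time (a new reading comes with each control period).
- capture(name): name is "scene" or "side" or "wrist"; returns a dict with "pixels" (420x560x3 uint8, blue, green, red), "fovy" (degrees; the focal length in pixels is half the picture's height over the tangent of half this angle, whatever the lens; pixels are square), "cx", "cy" (the principal point, pixels), "rvec" (rotation vector, rad) and "tvec" (3), from world to camera coordinates, as OpenCV has them. Camera axes: x right, y down, z forward; pixel columns grow to the right and rows downward; lengths in m; the calibration is good to about 2 mm. A picture is of the moment at which its call begins. There is no depth.
- finish_job(): hands the job in; it is judged then, once.
The state is a dict: "time_s": time; "joints": joint angles; "joint_velocities": joint speeds; "effort": joint torques, N m; "tcp_pos": TCP position; "ee_rot": TCP orientation; "wrist_force": force on the tool from outside, world axes, zero at the start; "moment": the same for the moment, N m; "gripper_width": opening from 0.0 (shut) to 1.0 (fully open); "gripper_force": force on a finger pad.
Only numpy, scipy, OpenCV 4.12 (cv2) and the standard library are available. Lean on these libraries where they do the work, as an engineer would, in place of code of your own. Each camera call takes 0.05 s, during which the arm holds its last target. There are 200 camera calls.

## Task

Line up the four articles of this order in the bays of the plywood packing board by height: the tallest in the bay next to the high steel cheek, then each lower one in the next bay, down to the lowest beside the low cheek. Set each one upright and flat in the middle of its bay, the tin and the tag pack squarely with their long sides parallel to the ridges. Leave the tape dispenser and the cutter where they are.

Things in the scene. Friction and masses are not known exactly. Their poses are not given: they have to be found in the camera images.
- board: Plywood packing board fixed on the bench, 135 x 490 mm (own x, y), 8 mm thick. Origin: centre of its underside; y runs along the row. Five wooden ridges (4 mm wide, tops 11 mm above the bench) lie along its x axis at y = -200, -100, 0, 100, 200 mm and part four bays centred at x = 0, y = -150, -50, 50, 150 mm; bay floors 8 mm above the bench. Place and yaw vary.
- high_cheek: High end cheek: upright dark steel plate across one end of the board, 90 x 6 x 60 mm (rising 60 mm above the board), fixed, on the board at y = +232 mm or -232 mm of the board's frame; which end differs from start to start. Origin: centre of its underside, on the board's top.
- low_cheek: Low end cheek: the same steel plate but only 15 mm high, fixed across the other end of the board. Origin: centre of its underside.
- jar: White screw-lid jar of coloured beads, standing upright: 56 mm across, 75 mm tall (the tallest article). Body solid from its foot to 62 mm up; grasp the body there. Origin: centre of its underside; z up. About 0.11 kg. Any yaw will do.
- tin: Plain metal tin with a slip lid (fixed on, black seam round it), dark steel with a grey panel on top, rectangular with rounded edges: 96 x 58 mm (own x by own y), 50 mm tall (second tallest). Origin: centre of its underside. Grasp across its 58 mm width. About 0.16 kg. (The white card packs on the bench are fixed and no part of the order.)
- tag_pack: Pack of brown kraft tags, rigid: 92 x 51 mm (own x by own y), 28 mm tall (third). Origin: centre of its underside. Grasp across its 51 mm width. About 0.11 kg.
- tape_roll: Small roll of black tape lying flat: 60 mm diameter, 18 mm tall (the lowest article). It is solid to the touch (nothing can enter its hole): grasp it across its outside. Origin: centre of its underside. About 0.05 kg.
- dispenser: Bystander: black weighted tape dispenser with a brown roll, 62 x 170 x 96 mm, loose on the bench. Origin: centre of its underside. Leave it alone.
- cutter: Bystander: yellow snap-off cutter lying flat, 22 x 156 x 15 mm (long along its own y), loose. Origin: centre of its underside. Leave it alone.
Things that resemble listed ones, but are neither listed nor needed, are in the scene too. What is shaped like the jar but orange or purple is not meant.

How it is judged (in metres and radians):
At the end, for the whole second after the job is handed in: Counted from the high cheek, jar, tin, tag pack and tape roll rest on the floors of the first to fourth bays, each within 15 mm of the bay centre along and across the row, upright within 0.12 rad, at rest; tin and tag pack within 0.26 rad of the ridges' direction (((y of high_cheek in the frame of board above 0 m and y of jar in the frame of board between 0.135 and 0.165 m and y of tin in the frame of board between 0.035 and 0.065 m and y of tag_pack in the frame of board between -0.065 and -0.035 m and y of tape_roll in the frame of board between -0.165 and -0.135 m) or (y of high_cheek in the frame of board below 0 m and y of jar in the frame of board between -0.165 and -0.135 m and y of tin in the frame of board between -0.065 and -0.035 m and y of tag_pack in the frame of board between 0.035 and 0.065 m and y of tape_roll in the frame of board between 0.135 and 0.165 m)) and x of jar in the frame of board between -0.015 and 0.015 m and z of jar in the frame of board between 0.004 and 0.013 m and angle between each of jar, tin, tag_pack, tape_roll's own z axis and vertical below 0.12 rad and linear speed of each of jar, tin, tag_pack, tape_roll below 0.01 m/s and angular speed of each of jar, tin, tag_pack, tape_roll below 0.1 rad/s and x of tin in the frame of board between -0.015 and 0.015 m and z of tin in the frame of board between 0.004 and 0.013 m and x of tag_pack in the frame of board between -0.015 and 0.015 m and z of tag_pack in the frame of board between 0.004 and 0.013 m and x of tape_roll in the frame of board between -0.015 and 0.015 m and z of tape_roll in the frame of board between 0.004 and 0.013 m and angle between the x axis of each of tin, tag_pack and the x axis of board, either way round below 0.26 rad); the robot touches nothing.
It fails at once if the tape dispenser is pushed more than 20 mm (distance of dispenser from where it was at the start of the episode above 0.02 m).
It fails at once if the cutter is pushed more than 20 mm (distance of cutter from where it was at the start of the episode above 0.02 m).
It also fails if it takes over 93 s, if anything falls off the work surface, if the arm or the gripper's body presses on something with over 40 N, if the wrist force passes 120 N, or if a joint passes its speed limit or range.

## Working session

There is one attempt and no reset: what is moved stays moved. The work goes in short steps, Python scripts to look and compute and a tool call to move; the robot and the scene stay as the last step left them, time stands still between calls to the robot, and variables do not carry over. Pictures are saved under pics/ and viewed, at most 14 in all, crops included, and the job is handed in when it is done.

Besides the shell and the picture viewer there is one more tool, called after "Request:" as a command line: name --pt "numbers of a row" for each row, then --argument value for the rest. arm_command: Moves the arm, as the interface text tells. Its arguments: {"type":"object","properties":{"deltas":{"type":"array"}},"required":["deltas"]}

```bash
mkdir -p pics; cat > h.py <<'E'
import numpy as np, cv2
from station import sense, capture, finish_job, tip_reach
def cam(n,save=None):
    c=capture(n)
    if save: cv2.imwrite('pics/'+save,c['pixels'])
    return c
def K(c):
    f=c['pixels'].shape[0]/2/np.tan(np.radians(c['fovy'])/2); return f
def ray(c,u,v,z):
    R=cv2.Rodrigues(np.array(c['rvec'],float))[0]; t=np.array(c['tvec'],float).ravel()
    f=K(c); o=-R.T@t; d=R.T@np.array([(u-c['cx'])/f,(v-c['cy'])/f,1.])
    return o+d*(z-o[2])/d[2]
def proj(c,p):
    R=cv2.Rodrigues(np.array(c['rvec'],float))[0]; q=R@np.array(p,float)+np.array(c['tvec'],float).ravel()
    f=K(c); return c['cx']+f*q[0]/q[2],c['cy']+f*q[1]/q[2]
E
python3 - <<'E'
from h import *
import pickle
for n in ['scene','side','wrist']:
    c=cam(n,n+'0.png'); pickle.dump(c,open(n+'0.pkl','wb'))
    R=cv2.Rodrigues(np.array(c['rvec'],float))[0]
    print(n,c['fovy'],-R.T@np.array(c['tvec']).ravel(),R[2])
s=sense();print(tip_reach,s)
E
```

```text
scene 48.27861971952603 [-0.31155239  0.59242378  0.99192804] [ 0.57513428 -0.43446237 -0.69315439]
side 45.33709357337611 [ 0.35522056 -1.14524944  1.09636824] [ 0.09420485  0.73093001 -0.6759192 ]
wrist 59.046535042830385 [ 0.62484317 -0.06545019  0.38293291] [-0.00260293  0.24367099 -0.96985446]
0.019 {'time_s': 0.15, 'joints': array([ 1.48157757e+01,  2.20785198e+01,  3.97916449e-01, -2.09391090e-02,
       -6.84105840e+01, -1.48167386e+01]), 'joint_velocities': array([-0.00339543, -0.06832445,  0.14010795,  0.14055034,  0.092463  ,
       -0.00617042]), 'effort': array([ 3.86667998e-04, -3.91052306e+01,  1.87588084e+01,  4.22235444e+00,
        1.23758311e-02, -1.38926293e-04]), 'tcp_pos': array([6.24577447e-01, 9.94342855e-06, 2.40733278e-01]), 'ee_rot': array([[-1.51482535e-04, -9.99998667e-01, -1.62547807e-03],
       [-9.99999985e-01,  1.51610245e-04, -7.84446166e-05],
       [ 7.86909512e-05,  1.62546617e-03, -9.99998676e-01]]), 'wrist_force': array([-0.24033006, -0.12144003, -0.08530233]), 'moment': array([-0.03242165,  0.00686047, -0.00245854]), 'gripper_force': 0.0, 'gripper_width': 0.9991478012580601}
```

View pics/scene0.png

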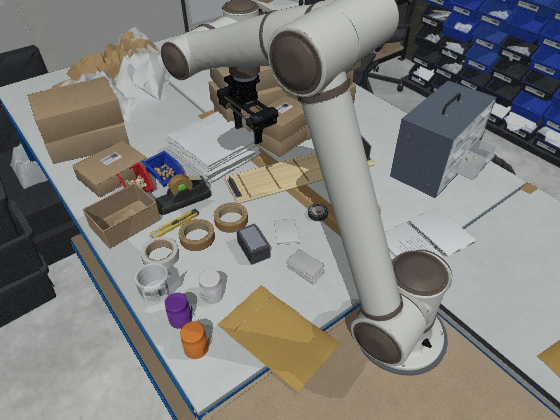

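View pics/side0.png

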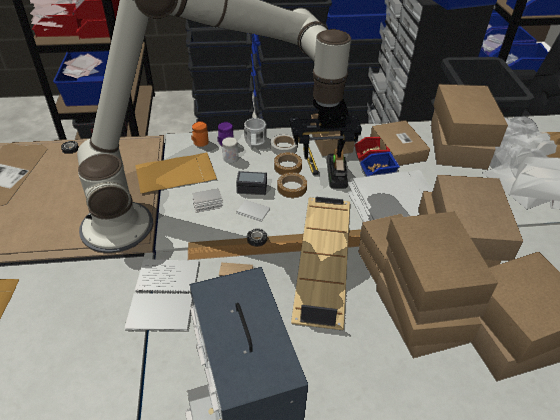

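View pics/wrist0.png

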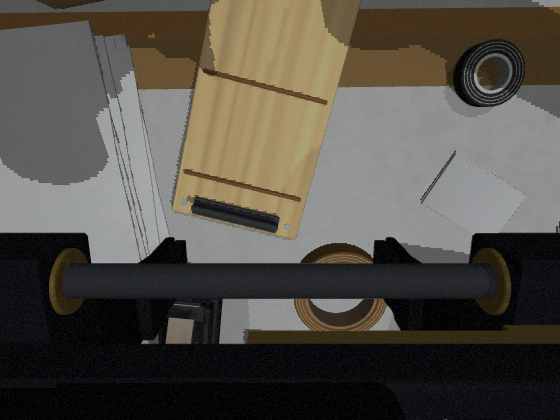

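The scene view shows the white jar at (210,286), next to purple and orange look-alikes. The dark tin is at (253,242) and a black tape roll at (317,212). In the side view the low cheek is at about (330,200) and the high cheek at (320,315). There is a black roll at (257,237), another round black thing at (69,147), and a brown patch at (237,268) that may be the tag pack. I'll enlarge to confirm.

```bash
python3 - <<'E'
import cv2
a=cv2.imread('pics/side0.png')
cv2.imwrite('pics/sc.png',cv2.resize(a[115:335,165:365],None,fx=2.7,fy=2.7,interpolation=cv2.INTER_CUBIC))
b=cv2.imread('pics/scene0.png')
cv2.imwrite('pics/bc.png',cv2.resize(b[130:370,120:400],None,fx=2.5,fy=2.5,interpolation=cv2.INTER_CUBIC))
E
```

```text
(no output)
```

View pics/sc.png

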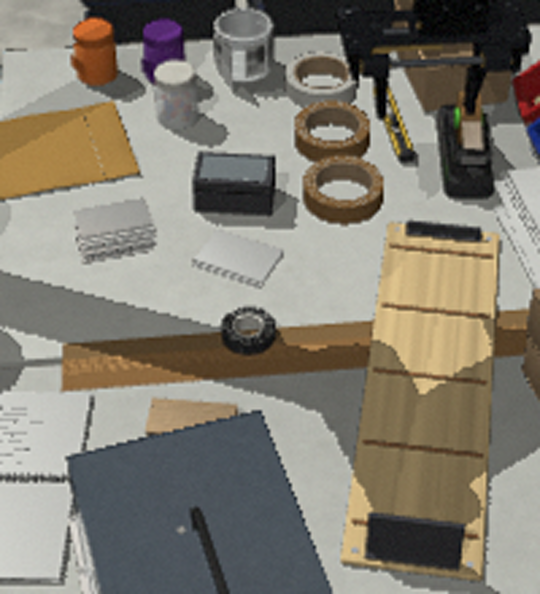

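View pics/bc.png

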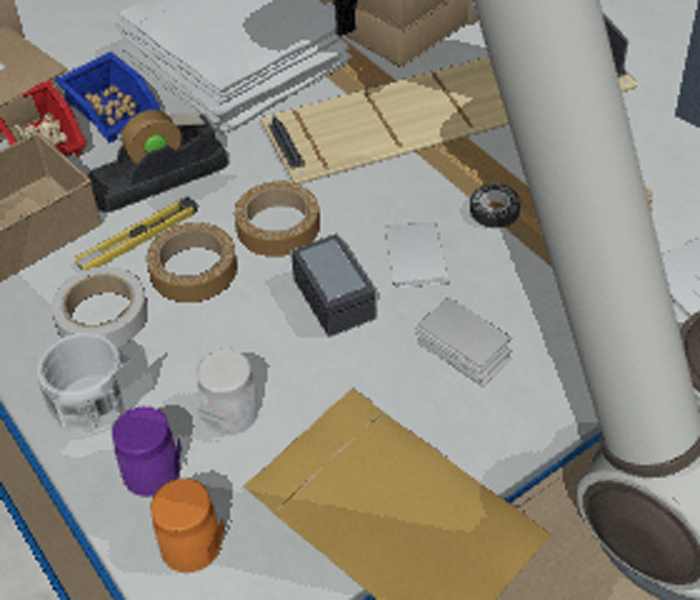

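The tag pack is the brown block at side (237,265), half hidden by the toolbox. It is the only tag-pack-like kraft block. The tape roll is the black one at side (257,236) and the jar is the white one at side (230,150). The high cheek is at the far −y end of the board. Next I'll compute positions.

```bash
python3 - <<'E'
from h import *
import pickle
W,S,C=[pickle.load(open(n+'0.pkl','rb')) for n in('wrist','side','scene')]
s=lambda x,y:(165+x/2.7,115+y/2.7)
c=lambda x,y:(120+x/2.5,130+y/2.5)
P=lambda *a:print(a[0],np.round(a[1],4))
for n,p in dict(r1a=(183,171),r1b=(300,199),r2a=(204,71),r2b=(326,102)).items(): P('W '+n,ray(W,*p,.011))
for n,p in dict(r1a=(390,246),r1b=(491,256),r2a=(383,304),r2b=(491,317),r3a=(374,369),r3b=(489,381),r4a=(363,440),r4b=(487,453)).items(): P('S '+n,ray(S,*s(*p),.011))
P('roll W',ray(W,490,73,.018));P('roll S',ray(S,*s(248,326),.018))
P('jar C',ray(C,*c(224,366),.075));P('jar S',ray(S,*s(175,71),.075))
for p in [(293,250),(330,235),(376,290),(332,308)]:P('tin C',ray(C,*c(*p),.05))
for p in [(201,152),(274,155),(275,186),(194,184)]:P('tin S',ray(S,*s(*p),.05))
for p in [(152,399),(237,404),(147,427)]:P('tag S',ray(S,*s(*p),.028))
for p in [(68,458),(262,411)]:P('box S',ray(S,*s(*p),.2))
for p in [(400,152),(410,108),(455,100),(495,85),(390,180)]:P('box C z0',ray(C,*p,.2))
for p in [(393,185),(435,194)]:P('box C foot',ray(C,*p,0))
E
```

```text
W r1a [ 0.7213 -0.009   0.011 ]
W r1b [0.6028 0.02   0.011 ]
W r2a [ 0.6955 -0.1043  0.011 ]
W r2b [ 0.5791 -0.0762  0.011 ]
S r1a [0.604  0.0157 0.011 ]
S r1b [ 0.7197 -0.0124  0.011 ]
S r2a [ 0.5809 -0.0793  0.011 ]
S r2b [ 0.6985 -0.1111  0.011 ]
S r3a [ 0.5562 -0.1761  0.011 ]
S r3b [ 0.6762 -0.205   0.011 ]
S r4a [ 0.5306 -0.2717  0.011 ]
S r4b [ 0.6537 -0.3007  0.011 ]
roll W [ 0.4279 -0.1021  0.018 ]
roll S [ 0.426  -0.1061  0.018 ]
jar C [0.3634 0.3014 0.075 ]
jar S [0.365  0.3024 0.075 ]
tin C [0.4743 0.1493 0.05  ]
tin C [0.4685 0.1035 0.05  ]
tin C [0.371  0.1112 0.05  ]
tin C [0.3788 0.1631 0.05  ]
tin S [0.3901 0.1642 0.05  ]
tin S [0.4788 0.1503 0.05  ]
tin S [0.4745 0.0915 0.05  ]
tin S [0.3784 0.1039 0.05  ]
tag S [ 0.3184 -0.2107  0.028 ]
tag S [ 0.4052 -0.2258  0.028 ]
tag S [ 0.3123 -0.2475  0.028 ]
box S [ 0.2532 -0.419   0.2   ]
box S [ 0.4179 -0.3838  0.2   ]
box C z0 [ 0.3242 -0.3056  0.2   ]
box C z0 [ 0.4609 -0.5012  0.2   ]
box C z0 [ 0.4055 -0.6518  0.2   ]
box C z0 [ 0.3846 -0.836   0.2   ]
box C z0 [ 0.2578 -0.1948  0.2   ]
box C foot [ 0.3785 -0.383   0.    ]
box C foot [ 0.2684 -0.456   0.    ]
```

```bash
cat >> h.py <<'E'
from scipy.spatial.transform import Rotation as Ro
U=np.array([-.236,-.9718]); R_=np.array([.9718,-.236])   # row dir toward high cheek, ridge dir
def go(p,yaw=None):
    """print delta [rotvec, cm] from present pose to p with tool y at world yaw (deg)"""
    s=sense(); R=np.array(s['ee_rot'])
    if yaw is None: yaw=np.degrees(np.arctan2(R[1,1],R[0,1]))
    y=np.array([np.cos(np.radians(yaw)),np.sin(np.radians(yaw)),0]); z=np.array([0,0,-1.])
    D=np.c_[np.cross(y,z),y,z]
    print('t',round(s['time_s'],2),'pos',np.round(s['tcp_pos'],4),'w',round(s['gripper_width'],3),'f',np.round(s['wrist_force'],1),
     'DELTA',np.round(Ro.from_matrix(R.T@D).as_rotvec(),3),np.round(R.T@(np.array(p)-s['tcp_pos'])*100,2))
E
python3 - <<'E'
from h import *
import pickle
C=pickle.load(open('scene0.pkl','rb'))
for z in (.1,.15,.2,.25): print(z,proj(C,(.3785,-.383,z)))
go((.37,-.24,.22),-100)
E
```

```text
0.1 (np.float64(398.3300532385055), np.float64(160.39616389882428))
0.15 (np.float64(401.19295369742144), np.float64(147.18295237476042))
0.2 (np.float64(404.20074698296617), np.float64(133.30101359522988))
0.25 (np.float64(407.36471831836786), np.float64(118.69826260521914))
t 0.15 pos [0.6246 0.     0.2407] w 0.999 f [-0.2 -0.1 -0.1] DELTA [ 1.000e-03  1.000e-03 -1.396e+00] [24.   25.45  2.12]
```

Request:
arm_command --pt "0 0 -0.8 14 15 1.0 -1" --pt "0 0 -0.8 14 15 1.0 -1" --pt "0 0 -0.8 14 15 1.0 -1" --pt "0 0 -0.8 14 15 1.0 -1" --pt "0 0 -0.8 14 15 1.0 -1" --pt "0 0 -0.8 14 15 1.0 -1" --pt "0 0 -0.8 14 15 1.0 -1" --pt "0 0 -0.8 14 15 1.0 -1"

```text
time_s: 0.82
tcp_pos: [0.4743, -0.1405, 0.2317]
ee_rot: [[0.717, -0.697, 0.0], [-0.697, -0.717, 0.0], [0.0, -0.0, -1.0]]
wrist_force: [-0.1, 0.1, 0.1]
gripper_width: 0.998
gripper_force: 0.0
```

```bash
python3 - <<'E'
from h import *
go((.37,-.24,.22),-100)
E
```

```text
t 0.82 pos [ 0.4743 -0.1405  0.2317] w 0.998 f [-0.1  0.1  0.1] DELTA [-0.    -0.    -0.597] [-0.54 14.4   1.16]
```

Request:
arm_command --pt "0 0 -0.6 -0.5 14.4 1.2 -1" --pt "0 0 -0.6 -0.5 14.4 1.2 -1" --pt "0 0 -0.6 -0.5 14.4 1.2 -1" --pt "0 0 -0.6 -0.5 14.4 1.2 -1" --pt "0 0 -0.6 -0.5 14.4 1.2 -1" --pt "0 0 -0.6 -0.5 14.4 1.2 -1" --pt "0 0 -0.6 -0.5 14.4 1.2 -1" --pt "0 0 -0.6 -0.5 14.4 1.2 -1"

```text
time_s: 1.48
tcp_pos: [0.3718, -0.2395, 0.2196]
ee_rot: [[0.985, -0.172, 0.0], [-0.172, -0.985, -0.0], [0.0, 0.0, -1.0]]
wrist_force: [-0.3, 0.2, 0.4]
gripper_width: 0.999
gripper_force: 0.0
```

```bash
python3 - <<'E'
from h import *
import pickle
c=cam('wrist','w1.png');pickle.dump(c,open('w1.pkl','wb'))
go((.37,-.24,.22),-100)
E
```

```text
t 1.53 pos [ 0.3718 -0.2394  0.2195] w 1.0 f [-0.2  0.5  0.5] DELTA [-0.    -0.     0.002] [-0.17  0.09 -0.05]
```

View pics/w1.png

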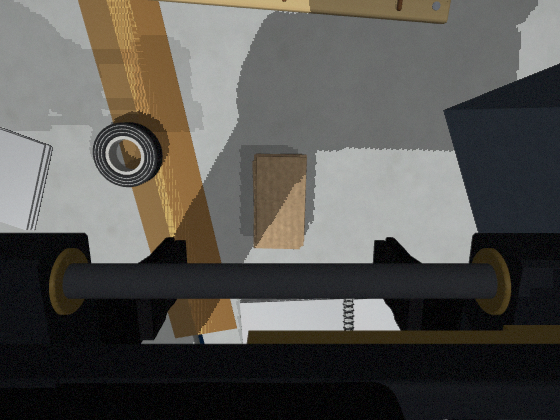

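The view shows the kraft tag pack at corners (256,155), (306,155), (303,248) and (254,247). The tape roll is at (127,154) and the toolbox edge at (445,110)–(480,230).

```bash
python3 - <<'E'
from h import *
import pickle
c=pickle.load(open('w1.pkl','rb'))
q=[ray(c,*p,.028) for p in [(256,155),(306,155),(303,248),(254,247)]]
for a in q: print(a[:2].round(4))
print('mean',np.mean(q,0), [np.linalg.norm(q[i]-q[(i+1)%4]).round(4) for i in range(4)])
a=q[0]-q[3];b=q[1]-q[2]; print('long dir',[np.degrees(np.arctan2(v[1],v[0])).round(1) for v in(a,b)])
d=q[1]-q[0];print(np.degrees(np.arctan2(d[1],d[0])))
print('roll',ray(c,127,154,.018),ray(c,93,154,.01),ray(c,161,154,.01))
for z in (0,.1,.2):print('box',z,ray(c,445,110,z),ray(c,478,232,z))
go((.357,-.243,.10),-100)
E
```

```text
[ 0.4049 -0.2231]
[ 0.3972 -0.2673]
[ 0.3102 -0.2508]
[ 0.3192 -0.2049]
mean [ 0.35785147 -0.23653848  0.028     ] [np.float64(0.0449), np.float64(0.0885), np.float64(0.0468), np.float64(0.0876)]
long dir [np.float64(-12.0), np.float64(-10.7)]
-99.8567104663365
roll [ 0.42519279 -0.10509687  0.018     ] [ 0.43041655 -0.07007059  0.01      ] [ 0.41941712 -0.13337697  0.01      ]
box 0 [ 0.41321293 -0.40463549  0.        ] [ 0.28602878 -0.43020971  0.        ]
box 0.1 [ 0.41980022 -0.36194734  0.1       ] [ 0.32775507 -0.3804558   0.1       ]
box 0.2 [ 0.42638751 -0.31925919  0.2       ] [ 0.36948137 -0.33070189  0.2       ]
t 1.53 pos [ 0.3718 -0.2394  0.2195] w 1.0 f [-0.2  0.5  0.5] DELTA [-0.    -0.     0.002] [-1.4   0.61 11.95]
```

```bash
python3 - <<'E'
from h import *
go((.358,-.239,.023),-101.3)
E
```

```text
t 1.53 pos [ 0.3718 -0.2394  0.2195] w 1.0 f [-0.2  0.5  0.5] DELTA [-0.    -0.     0.025] [-1.37  0.2  19.65]
```

Request:
arm_command --pt "0 0 0.025 -1.4 0.2 4 -1" --pt "0 0 0.025 -1.4 0.2 8 -1" --pt "0 0 0.025 -1.4 0.2 12 -1" --pt "0 0 0.025 -1.4 0.2 15 -1" --pt "0 0 0.025 -1.4 0.2 17 -1" --pt "0 0 0.025 -1.4 0.2 18.5 -1" --pt "0 0 0.025 -1.4 0.2 19.6 -1" --pt "0 0 0.025 -1.4 0.2 19.6 -1"

```text
time_s: 2.2
tcp_pos: [0.3562, -0.2386, 0.0214]
ee_rot: [[0.981, -0.195, -0.005], [-0.195, -0.981, 0.001], [-0.005, -0.0, -1.0]]
wrist_force: [-0.5, -0.1, -0.3]
gripper_width: 1.001
gripper_force: 0.0
```

Request:
arm_command --pt "0 0 0 0 0 0 1" --pt "0 0 0 0 0 0 1" --pt "0 0 0 0 0 0 1" --pt "0 0 0 0 0 0 1" --pt "0 0 0 0 0 0 1" --pt "0 0 0 0 0 0 1" --pt "0 0 0 0 0 0 1" --pt "0 0 0 0 0 0 1"

```text
time_s: 2.87
tcp_pos: [0.3572, -0.2394, 0.024]
ee_rot: [[0.981, -0.195, 0.001], [-0.195, -0.981, -0.0], [0.001, 0.0, -1.0]]
wrist_force: [-0.1, 1.3, 4.8]
gripper_width: 0.589
gripper_force: 30.0
```

Request:
arm_command --pt "0 0 0 0 0 -3 1" --pt "0 0 0 0 0 -6 1" --pt "0 0 0 0 0 -10 1" --pt "0 0 0 4 -1 -10 1" --pt "0 0 0 8 -3 -10 1" --pt "0 0 0 12 -5 -10 1" --pt "0 0 0 16 -8 -10 1" --pt "0 0 0 16 -8 -10 1"

```text
time_s: 3.53
tcp_pos: [0.5344, -0.1906, 0.1236]
ee_rot: [[0.981, -0.192, 0.004], [-0.192, -0.981, -0.001], [0.004, 0.0, -1.0]]
wrist_force: [-0.4, -1.0, -0.9]
gripper_width: 0.586
gripper_force: 30.0
```

```bash
python3 - <<'E'
from h import *
go((.6266,-.1418,.06),-103.65)
E
```

```text
t 3.53 pos [ 0.5344 -0.1906  0.1236] w 0.586 f [-0.4 -1.  -0.9] DELTA [-0.    -0.004  0.045] [ 8.09 -6.57  6.39]
```

Request:
arm_command --pt "0 0 0.045 4 -3.3 0 1" --pt "0 0 0.045 8.1 -6.6 0 1" --pt "0 0 0.045 8.1 -6.6 2 1" --pt "0 0 0.045 8.1 -6.6 4 1" --pt "0 0 0.045 8.1 -6.6 6.4 1" --pt "0 0 0.045 8.1 -6.6 6.4 1" --pt "0 0 0.045 8.1 -6.6 6.4 1" --pt "0 0 0.045 8.1 -6.6 6.4 1"

```text
time_s: 4.2
tcp_pos: [0.6222, -0.1434, 0.0605]
ee_rot: [[0.971, -0.238, 0.001], [-0.238, -0.971, -0.001], [0.001, 0.0, -1.0]]
wrist_force: [0.6, -0.7, -0.1]
gripper_width: 0.589
gripper_force: 30.0
```

```bash
python3 - <<'E'
from h import *
import pickle
c=cam('wrist','w2.png');pickle.dump(c,open('w2.pkl','wb'))
go((.6266,-.1418,.033),-103.65)
E
```

```text
t 4.25 pos [ 0.6226 -0.1434  0.0612] w 0.585 f [0.1 0.4 0. ] DELTA [-0.    -0.003 -0.002] [ 0.34 -0.25  2.82]
```

View pics/w2.png

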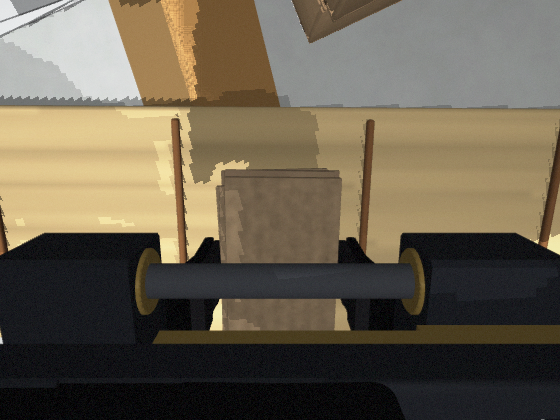

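The pack is held squarely. The ridges flank it, with ends at (178,122) and (369,122), and the board's far edge is at row 106. I'll refine the bay centre from these.

```bash
python3 - <<'E'
from h import *
import pickle
c=pickle.load(open('w2.pkl','rb'))
a,b=ray(c,177,150,.011),ray(c,367,150,.011)
print(a,b,np.linalg.norm(a-b)); print('ends',ray(c,174.5,122,.011),ray(c,370,122,.011))
e1,e2=ray(c,100,106.5,.008),ray(c,400,107.5,.008); d=e2-e1; print('edge dir',np.degrees(np.arctan2(d[1],d[0])))
n=np.array([.9718,-.236])
B=np.array([.6266,-.1418])
print('edge dist from bay centre along ridge',(e1[:2]-B)@n,(e2[:2]-B)@n,'along row',[(p[:2]-B)@U for p in(a,b)])
E
```

```text
[ 0.68134774 -0.10293351  0.011     ] [ 0.65817723 -0.19779067  0.011     ] 0.09764605469398811
ends [ 0.69505451 -0.10595328  0.011     ] [ 0.67164258 -0.20181033  0.011     ]
edge dir -103.90877607526059
edge dist from bay centre along ridge 0.06572190803699046 0.06503381709903586 along row [np.float64(-0.050690918240775595), np.float64(0.04695950334371952)]
```

```bash
echo 'O=np.array([.6135,-.1885])' >> h.py; python3 - <<'E'
from h import *
go((*(O-.05*U),.0325),-103.65)
for k in(-.15,.05,.15):print(k,O+k*U)
E
```

```text
t 4.25 pos [ 0.6226 -0.1434  0.0612] w 0.585 f [0.1 0.4 0. ] DELTA [-0.    -0.003 -0.002] [ 0.17 -0.41  2.87]
-0.15 [ 0.6489  -0.04273]
0.05 [ 0.6017  -0.23709]
0.15 [ 0.5781  -0.33427]
```

Request:
arm_command --pt "0 0 0 0.2 -0.4 0.8 1" --pt "0 0 0 0.2 -0.4 1.6 1" --pt "0 0 0 0.2 -0.4 2.2 1" --pt "0 0 0 0.2 -0.4 2.6 1" --pt "0 0 0 0.2 -0.4 2.9 1" --pt "0 0 0 0.2 -0.4 2.9 1" --pt "0 0 0 0.2 -0.4 2.9 1" --pt "0 0 0 0.2 -0.4 2.9 1"

```text
time_s: 4.92
tcp_pos: [0.6244, -0.1397, 0.032]
ee_rot: [[0.971, -0.238, -0.0], [-0.238, -0.971, -0.0], [-0.0, 0.0, -1.0]]
wrist_force: [-3.5, 1.5, 7.3]
gripper_width: 0.588
gripper_force: 30.0
```

Request:
arm_command --pt "0 0 0 0 0 0 -0.5" --pt "0 0 0 0 0 0 -0.5" --pt "0 0 0 0 0 0 -0.5" --pt "0 0 0 0 0 0 -0.5" --pt "0 0 0 0 0 -2 -0.5" --pt "0 0 0 0 0 -5 -0.5" --pt "0 0 0 0 0 -9 -0.5" --pt "0 0 0 0 0 -13 -0.5"

```text
time_s: 5.58
tcp_pos: [0.6239, -0.1397, 0.1607]
ee_rot: [[0.971, -0.238, -0.003], [-0.238, -0.971, -0.0], [-0.003, 0.001, -1.0]]
wrist_force: [0.9, 0.0, 0.4]
gripper_width: 0.749
gripper_force: 0.0
```

```bash
python3 - <<'E'
from h import *
go((.49,-.11,.17),-80)
E
```

```text
t 5.58 pos [ 0.6239 -0.1397  0.1607] w 0.749 f [0.9 0.  0.4] DELTA [ 0.     0.003 -0.415] [-13.71   0.31  -0.89]
```

```bash
python3 - <<'E'
from h import *
go((.4255,-.105,.12),-13.65)
E
```

```text
t 5.58 pos [ 0.6239 -0.1397  0.1607] w 0.749 f [0.9 0.  0.4] DELTA [-0.002  0.003 -1.573] [-20.08   1.36   4.13]
```

Request:
arm_command --pt "0 0 -0.8 -20.1 1.4 0 -1" --pt "0 0 -0.8 -20.1 1.4 0 -1" --pt "0 0 -0.8 -20.1 1.4 0 -1" --pt "0 0 -0.8 -20.1 1.4 0 -1" --pt "0 0 -0.8 -20.1 1.4 0 -1" --pt "0 0 -0.8 -20.1 1.4 0 -1" --pt "0 0 -0.8 -20.1 1.4 0 -1" --pt "0 0 -0.8 -20.1 1.4 0 -1"

```text
time_s: 6.25
tcp_pos: [0.4257, -0.1053, 0.161]
ee_rot: [[0.847, 0.532, 0.001], [0.532, -0.847, 0.0], [0.001, 0.001, -1.0]]
wrist_force: [0.7, 0.3, 0.5]
gripper_width: 1.004
gripper_force: 0.0
```

Request:
arm_command --pt "0 0 -0.77 0 0 0 -1" --pt "0 0 -0.77 0 0 0 -1" --pt "0 0 -0.77 0 0 0 -1" --pt "0 0 -0.77 0 0 0 -1" --pt "0 0 -0.77 0 0 0 -1" --pt "0 0 -0.77 0 0 0 -1" --pt "0 0 -0.77 0 0 0 -1" --pt "0 0 -0.77 0 0 0 -1"

```text
time_s: 6.92
tcp_pos: [0.4264, -0.1053, 0.1604]
ee_rot: [[0.242, 0.97, -0.0], [0.97, -0.242, -0.0], [-0.0, -0.0, -1.0]]
wrist_force: [0.3, -0.4, 0.6]
gripper_width: 1.001
gripper_force: 0.0
```

```bash
python3 - <<'E'
from h import *
import pickle
c=cam('wrist','w3.png');pickle.dump(c,open('w3.pkl','wb'))
go((.4255,-.105,.0205),-13.65)
print(proj(c,(.4255,-.105,.018)))
E
```

```text
t 6.97 pos [ 0.4263 -0.1054  0.1604] w 0.994 f [ 0.1  0.4 -0.7] DELTA [-0.     0.    -0.007] [ 0.02 -0.08 13.99]
(np.float64(278.67936826090596), np.float64(200.654235773821))
```

View pics/w3.png

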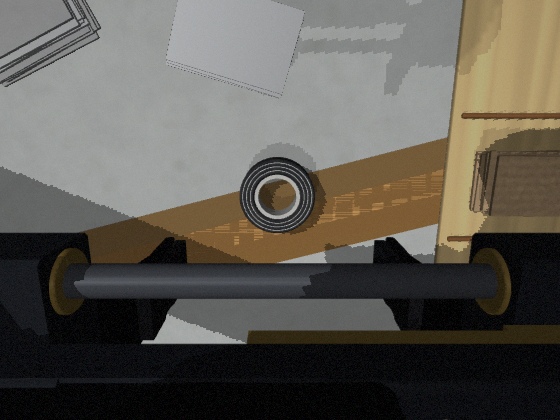

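Request:
arm_command --pt "0 0 0 0.35 -0.2 4 -1" --pt "0 0 0 0.35 -0.2 7 -1" --pt "0 0 0 0.35 -0.2 10 -1" --pt "0 0 0 0.35 -0.2 12 -1" --pt "0 0 0 0.35 -0.2 13 -1" --pt "0 0 0 0.35 -0.2 13.6 -1" --pt "0 0 0 0.35 -0.2 13.9 -1" --pt "0 0 0 0.35 -0.2 13.9 -1"

```text
time_s: 7.63
tcp_pos: [0.4252, -0.1014, 0.0213]
ee_rot: [[0.24, 0.971, -0.0], [0.971, -0.24, -0.0], [-0.0, -0.0, -1.0]]
wrist_force: [0.1, -1.5, -0.5]
gripper_width: 1.003
gripper_force: 0.0
```

Request:
arm_command --pt "0 0 0 0 0 0 1" --pt "0 0 0 0 0 0 1" --pt "0 0 0 0 0 0 1" --pt "0 0 0 0 0 0 1" --pt "0 0 0 0 0 0 1" --pt "0 0 0 0 0 0 1" --pt "0 0 0 0 0 0 1" --pt "0 0 0 0 0 0 1"

```text
time_s: 8.3
tcp_pos: [0.4252, -0.1014, 0.0219]
ee_rot: [[0.239, 0.971, 0.001], [0.971, -0.239, 0.0], [0.0, 0.001, -1.0]]
wrist_force: [-1.3, 0.6, 5.1]
gripper_width: 0.68
gripper_force: 30.0
```

Request:
arm_command --pt "0 0 0 0 0 -3 1" --pt "0 0 0 0 0 -6 1" --pt "0 0 0 0 0 -10 1" --pt "0 0 0 0 0 -10 1"

```text
time_s: 8.63
tcp_pos: [0.4295, -0.1013, 0.1277]
ee_rot: [[0.237, 0.971, 0.014], [0.971, -0.237, 0.0], [0.003, 0.013, -1.0]]
wrist_force: [-0.1, 0.1, 0.6]
gripper_width: 0.683
gripper_force: 30.0
```

```bash
python3 - <<'E'
from h import *
go((*(O-.15*U),.12),-13.65)
E
```

```text
t 8.63 pos [ 0.4295 -0.1013  0.1277] w 0.683 f [-0.1  0.1  0.6] DELTA [ 0.013 -0.003 -0.001] [10.9  19.91  1.08]
```

Request:
arm_command --pt "0 0 0 2.2 4 0 1" --pt "0 0 0 4.4 8 0 1" --pt "0 0 0 6.6 12 0 1" --pt "0 0 0 8.8 16 0 1" --pt "0 0 0 10.9 20 0 1" --pt "0 0 0 10.9 20 0 1" --pt "0 0 0 10.9 20 3 1" --pt "0 0 0 10.9 20 6 1"

```text
time_s: 9.3
tcp_pos: [0.6478, -0.0427, 0.0613]
ee_rot: [[0.239, 0.971, 0.005], [0.971, -0.239, 0.001], [0.002, 0.004, -1.0]]
wrist_force: [-0.3, 0.4, -1.8]
gripper_width: 0.679
gripper_force: 30.0
```

Request:
arm_command --pt "0 0 0 0 0 0 1" --pt "0 0 0 0 0 0 1"

```text
time_s: 9.47
tcp_pos: [0.6437, -0.0438, 0.0593]
ee_rot: [[0.239, 0.971, -0.005], [0.971, -0.239, -0.001], [-0.002, -0.005, -1.0]]
wrist_force: [0.5, -0.1, 0.2]
gripper_width: 0.677
gripper_force: 30.0
```

```bash
python3 - <<'E'
from h import *
cam('wrist','w4.png')
go((*(O-.15*U),.030),-13.65)
E
```

```text
t 9.52 pos [ 0.6453 -0.0437  0.0616] w 0.684 f [ 0.7  0.5 -1.1] DELTA [-0.     0.001 -0.003] [0.18 0.32 3.16]
```

View pics/w4.png

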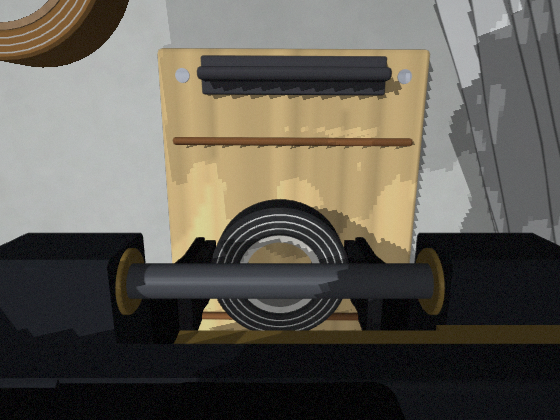

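The roll is held over the end bay. At row 142 the board edges are at columns 167 and 424 and the ridge runs from 173 to 413. I'll check the offset numerically.

```bash
python3 - <<'E'
from h import *
c=cam('wrist'); print(c['cx'],c['cy'])
for p,z in [((167,142),.008),((424,142),.008),((173.5,141),.011),((412.5,142),.011),((160,50),.008),((430,50),.008)]:
    q=ray(c,*p,z); d=q[:2]-O; print(p,q.round(4),'ridge',(d@R_).round(4),'row',(d@U).round(4))
E
```

```text
279.56286681762055 206.5454231083275
(167, 142) [0.6006 0.0212 0.008 ] ridge -0.062 row -0.2007
(424, 142) [ 0.7309 -0.0107  0.008 ] ridge 0.0721 row -0.2005
(173.5, 141) [0.6049 0.0209 0.011 ] ridge -0.0578 row -0.2015
(412.5, 142) [ 0.724  -0.0088  0.011 ] ridge 0.065 row -0.2008
(160, 50) [0.6111 0.0647 0.008 ] ridge -0.0621 row -0.2455
(430, 50) [0.7402 0.0331 0.008 ] ridge 0.0708 row -0.2453
```

```bash
echo 'O=np.array([.6152,-.1889])' >> h.py; python3 - <<'E'
from h import *
go((*(O-.15*U),.0300),-13.65)
E
```

```text
t 9.57 pos [ 0.6462 -0.0436  0.063 ] w 0.681 f [ 1.2 -0.2  1. ] DELTA [ 0.002 -0.    -0.003] [0.15 0.41 3.3 ]
```

Request:
arm_command --pt "0 0 0 0.1 0.4 0.8 1" --pt "0 0 0 0.1 0.4 1.6 1" --pt "0 0 0 0.1 0.4 2.2 1" --pt "0 0 0 0.1 0.4 2.7 1" --pt "0 0 0 0.1 0.4 3.0 1" --pt "0 0 0 0.1 0.4 3.2 1" --pt "0 0 0 0.1 0.4 3.2 1" --pt "0 0 0 0.1 0.4 3.2 1"

```text
time_s: 10.23
tcp_pos: [0.6493, -0.0435, 0.03]
ee_rot: [[0.239, 0.971, 0.0], [0.971, -0.239, -0.0], [-0.0, 0.0, -1.0]]
wrist_force: [-1.5, 0.8, 3.2]
gripper_width: 0.677
gripper_force: 30.0
```

Request:
arm_command --pt "0 0 0 0 0 0 -0.8" --pt "0 0 0 0 0 0 -0.8" --pt "0 0 0 0 0 0 -0.8" --pt "0 0 0 0 0 0 -0.8" --pt "0 0 0 0 0 -2 -0.8" --pt "0 0 0 0 0 -5 -0.8" --pt "0 0 0 0 0 -9 -0.8" --pt "0 0 0 0 0 -13 -0.8"

```text
time_s: 10.9
tcp_pos: [0.6487, -0.0436, 0.1599]
ee_rot: [[0.239, 0.971, -0.003], [0.971, -0.239, -0.0], [-0.001, -0.002, -1.0]]
wrist_force: [0.6, -0.5, -0.0]
gripper_width: 0.898
gripper_force: 0.0
```

```bash
python3 - <<'E'
from h import *
go((.426,.131,.17),82)
E
```

```text
t 10.9 pos [ 0.6487 -0.0436  0.1599] w 0.898 f [ 0.6 -0.5 -0. ] DELTA [-3.000e-03 -1.000e-03 -1.673e+00] [ 11.62 -25.8   -0.96]
```

Request:
arm_command --pt "0 0 0.8 11.6 -25.8 -3 -1" --pt "0 0 0.8 11.6 -25.8 -3 -1" --pt "0 0 0.8 11.6 -25.8 -3 -1" --pt "0 0 0.8 11.6 -25.8 -3 -1" --pt "0 0 0.8 11.6 -25.8 -3 -1" --pt "0 0 0.8 11.6 -25.8 -3 -1" --pt "0 0 0.8 11.6 -25.8 -3 -1" --pt "0 0 0.8 11.6 -25.8 -3 -1"

```text
time_s: 11.57
tcp_pos: [0.423, 0.1329, 0.1904]
ee_rot: [[0.863, 0.506, 0.0], [0.506, -0.863, 0.002], [0.001, -0.001, -1.0]]
wrist_force: [-0.1, 0.5, -0.2]
gripper_width: 1.002
gripper_force: 0.0
```

Request:
arm_command --pt "0 0 0.67 0 0 0 -1" --pt "0 0 0.67 0 0 0 -1" --pt "0 0 0.67 0 0 0 -1" --pt "0 0 0.67 0 0 0 -1" --pt "0 0 0.67 0 0 0 -1" --pt "0 0 0.67 0 0 0 -1" --pt "0 0 0.67 0 0 0 -1" --pt "0 0 0.67 0 0 0 -1"

```text
time_s: 12.23
tcp_pos: [0.4268, 0.1308, 0.1895]
ee_rot: [[0.99, -0.139, 0.0], [-0.139, -0.99, 0.0], [0.0, -0.0, -1.0]]
wrist_force: [0.4, 0.6, 1.1]
gripper_width: 0.995
gripper_force: 0.0
```

```bash
python3 - <<'E'
from h import *
import pickle
c=cam('wrist','w5.png');pickle.dump(c,open('w5.pkl','wb'))
go((.427,.130,.03),-98)
print(proj(c,(.427,.130,.05)))
E
```

```text
t 12.28 pos [0.4267 0.1308 0.1895] w 0.998 f [-0.2 -0.7 -0.5] DELTA [-0. -0.  0.] [ 0.04  0.08 15.95]
(np.float64(281.41295364421944), np.float64(200.1941177337664))
```

View pics/w5.png

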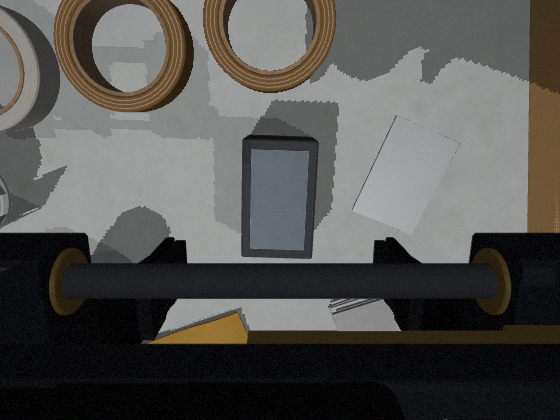

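The tin's grey panel spans (251,149) to (309,249), so its centre at (279,199) agrees with the predicted (281,200). Descending.

Request:
arm_command --pt "0 0 0 0 0 4 -1" --pt "0 0 0 0 0 8 -1" --pt "0 0 0 0 0 11 -1" --pt "0 0 0 0 0 13 -1" --pt "0 0 0 0 0 14.5 -1" --pt "0 0 0 0 0 15.5 -1" --pt "0 0 0 0 0 15.8 -1" --pt "0 0 0 0 0 15.8 -1"

```text
time_s: 12.95
tcp_pos: [0.4264, 0.1307, 0.0309]
ee_rot: [[0.99, -0.14, -0.001], [-0.14, -0.99, -0.001], [-0.001, 0.001, -1.0]]
wrist_force: [-0.0, -0.2, 0.4]
gripper_width: 1.001
gripper_force: 0.0
```

Request:
arm_command --pt "0 0 0 0 0 0 1" --pt "0 0 0 0 0 0 1" --pt "0 0 0 0 0 0 1" --pt "0 0 0 0 0 0 1" --pt "0 0 0 0 0 0 1" --pt "0 0 0 0 0 0 1" --pt "0 0 0 0 0 0 1" --pt "0 0 0 0 0 0 1"

```text
time_s: 13.62
tcp_pos: [0.4269, 0.1311, 0.032]
ee_rot: [[0.99, -0.14, 0.001], [-0.14, -0.99, 0.0], [0.001, -0.001, -1.0]]
wrist_force: [-1.1, 0.1, 5.3]
gripper_width: 0.668
gripper_force: 29.8
```

Request:
arm_command --pt "0 0 0 0 0 -3 1" --pt "0 0 0 0 0 -6 1" --pt "0 0 0 0 0 -10 1" --pt "0 0 0 0 0 -14 1" --pt "0 0 0 0 0 -14 1"

```text
time_s: 14.03
tcp_pos: [0.4307, 0.1332, 0.1788]
ee_rot: [[0.99, -0.138, 0.014], [-0.138, -0.99, 0.008], [0.013, -0.01, -1.0]]
wrist_force: [1.0, 0.9, -0.1]
gripper_width: 0.666
gripper_force: 29.8
```

```bash
python3 - <<'E'
from h import *
go((*(O+.05*U),.17),-103.65)
E
```

```text
t 14.03 pos [0.4307 0.1332 0.1788] w 0.666 f [ 1.   0.9 -0.1] DELTA [-0.01  -0.012  0.099] [22.22 34.33  0.84]
```

Request:
arm_command --pt "0 0 0.1 11.2 17 0 1" --pt "0 0 0.1 11.2 17 0 1" --pt "0 0 0.1 11.2 17 0 1" --pt "0 0 0.1 11.2 17 0 1" --pt "0 0 0.1 22.4 34.1 0 1" --pt "0 0 0.1 22.4 34.1 0 1" --pt "0 0 0.1 22.4 34.1 0 1" --pt "0 0 0.1 22.4 34.1 0 1"

```text
time_s: 14.7
tcp_pos: [0.5688, -0.1726, 0.1704]
ee_rot: [[0.971, -0.239, -0.001], [-0.239, -0.971, 0.001], [-0.002, -0.0, -1.0]]
wrist_force: [1.3, 1.4, -1.4]
gripper_width: 0.668
gripper_force: 29.8
```

```bash
python3 - <<'E'
from h import *
go((*(O+.05*U),.08),-103.65)
E
```

```text
t 14.7 pos [ 0.5688 -0.1726  0.1704] w 0.668 f [ 1.3  1.4 -1.4] DELTA [-0.     0.002 -0.003] [4.92 5.48 9.04]
```

Request:
arm_command --pt "0 0 0 2.4 2.6 0 1" --pt "0 0 0 4.6 5 0 1" --pt "0 0 0 4.6 5 2 1" --pt "0 0 0 4.6 5 5 1" --pt "0 0 0 4.6 5 8 1" --pt "0 0 0 4.6 5 8 1" --pt "0 0 0 4.6 5 8 1" --pt "0 0 0 4.6 5 8 1"

```text
time_s: 15.37
tcp_pos: [0.6025, -0.2303, 0.0927]
ee_rot: [[0.971, -0.238, 0.002], [-0.238, -0.971, -0.001], [0.002, 0.001, -1.0]]
wrist_force: [0.4, 0.1, -0.5]
gripper_width: 0.667
gripper_force: 29.8
```

```bash
python3 - <<'E'
from h import *
go((*(O+.05*U),.041),-103.65)
E
```

```text
t 15.37 pos [ 0.6025 -0.2303  0.0927] w 0.667 f [ 0.4  0.1 -0.5] DELTA [ 0.001 -0.002 -0.002] [0.25 0.67 5.17]
```

Request:
arm_command --pt "0 0 0 0.2 0.6 1.5 1" --pt "0 0 0 0.2 0.6 3 1" --pt "0 0 0 0.2 0.6 3.9 1" --pt "0 0 0 0.2 0.6 4.5 1" --pt "0 0 0 0.2 0.6 4.9 1" --pt "0 0 0 0.2 0.6 5.1 1" --pt "0 0 0 0.2 0.6 5.1 1" --pt "0 0 0 0.2 0.6 5.1 1"

```text
time_s: 16.03
tcp_pos: [0.6025, -0.2364, 0.0413]
ee_rot: [[0.971, -0.238, 0.001], [-0.238, -0.971, -0.0], [0.001, 0.0, -1.0]]
wrist_force: [-1.0, -0.3, -1.0]
gripper_width: 0.664
gripper_force: 29.8
```

Request:
arm_command --pt "0 0 0 0 0 0.1 1" --pt "0 0 0 0 0 0.1 -0.65" --pt "0 0 0 0 0 0.1 -0.65" --pt "0 0 0 0 0 0.1 -0.65" --pt "0 0 0 0 0 0.1 -0.65" --pt "0 0 0 0 0 -3 -0.65" --pt "0 0 0 0 0 -7 -0.65" --pt "0 0 0 0 0 -12 -0.65"

```text
time_s: 16.7
tcp_pos: [0.6011, -0.2363, 0.1522]
ee_rot: [[0.971, -0.238, -0.004], [-0.238, -0.971, 0.0], [-0.004, 0.0, -1.0]]
wrist_force: [1.1, -0.3, -0.2]
gripper_width: 0.828
gripper_force: 0.0
```

```bash
python3 - <<'E'
from h import *
go((.3642,.302,.19),-13.65)
E
```

```text
t 16.7 pos [ 0.6011 -0.2363  0.1522] w 0.828 f [ 1.1 -0.3 -0.2] DELTA [-0.003  0.003 -1.573] [-35.86 -46.63  -3.67]
```

Request:
arm_command --pt "0 0 -0.7 -17.5 -22.7 -4 -1" --pt "0 0 -0.7 -17.5 -22.7 -4 -1" --pt "0 0 -0.7 -17.5 -22.7 -4 -1" --pt "0 0 -0.7 -17.5 -22.7 -4 -1" --pt "0 0 -0.7 -17.5 -22.7 -4 -1" --pt "0 0 -0.7 -17.5 -22.7 -4 -1" --pt "0 0 -0.7 -17.5 -22.7 -4 -1" --pt "0 0 -0.7 -17.5 -22.7 -4 -1"

```text
time_s: 17.37
tcp_pos: [0.4847, 0.0303, 0.194]
ee_rot: [[0.893, 0.449, 0.003], [0.449, -0.893, 0.002], [0.004, -0.0, -1.0]]
wrist_force: [0.2, -0.3, -0.1]
gripper_width: 1.003
gripper_force: 0.0
```

```bash
python3 - <<'E'
from h import *
import pickle
S=pickle.load(open('side0.pkl','rb'));C=pickle.load(open('scene0.pkl','rb'))
s=lambda x,y:(165+x/2.7,115+y/2.7)
c=lambda x,y:(120+x/2.5,130+y/2.5)
print('purple',ray(S,*s(163,32),.075),ray(C,*c(143,424),.075),'cup',ray(C,*c(80,352),.08),'orange',ray(C,*c(184,498),.075))
for y in (-13.65,20,-30): go((.3642,.302,.19),y)
E
```

```text
purple [0.35268448 0.39330882 0.075     ] [0.35063593 0.3974163  0.075     ] cup [0.46095175 0.40716801 0.08      ] orange [0.25781817 0.4062001  0.075     ]
t 17.37 pos [0.4847 0.0303 0.194 ] w 1.003 f [ 0.2 -0.3 -0.1] DELTA [ 0.001 -0.003 -0.866] [  1.45 -29.69   0.42]
t 17.37 pos [0.4847 0.0303 0.194 ] w 1.003 f [ 0.2 -0.3 -0.1] DELTA [ 0.002 -0.003 -1.454] [  1.45 -29.69   0.42]
t 17.37 pos [0.4847 0.0303 0.194 ] w 1.003 f [ 0.2 -0.3 -0.1] DELTA [ 0.001 -0.004 -0.581] [  1.45 -29.69   0.42]
```

Request:
arm_command --pt "0 0 -0.86 1.4 -29.6 0 -1" --pt "0 0 -0.86 1.4 -29.6 0 -1" --pt "0 0 -0.86 1.4 -29.6 0 -1" --pt "0 0 -0.86 1.4 -29.6 0 -1" --pt "0 0 -0.86 1.4 -29.6 0 -1" --pt "0 0 -0.86 1.4 -29.6 0 -1" --pt "0 0 -0.86 1.4 -29.6 0 -1" --pt "0 0 -0.86 1.4 -29.6 0 -1"

```text
time_s: 18.03
tcp_pos: [0.3663, 0.3024, 0.1929]
ee_rot: [[0.24, 0.971, 0.002], [0.971, -0.24, 0.003], [0.003, 0.001, -1.0]]
wrist_force: [0.4, -0.1, -0.1]
gripper_width: 1.004
gripper_force: 0.0
```

Request:
arm_command --pt "0 0 0 0 0 0 -1" --pt "0 0 0 0 0 0 -1" --pt "0 0 0 0 0 0 -1"

```text
time_s: 18.28
tcp_pos: [0.3678, 0.2962, 0.1921]
ee_rot: [[0.251, 0.968, -0.0], [0.968, -0.251, -0.001], [-0.001, -0.0, -1.0]]
wrist_force: [-0.7, 0.8, 0.1]
gripper_width: 0.998
gripper_force: 0.0
```

```bash
python3 - <<'E'
from h import *
c=cam('wrist','w6.png')
go((.3642,.302,.035),-13.65)
print(proj(c,(.3642,.302,.075)))
E
```

```text
t 18.33 pos [0.368  0.296  0.1922] w 0.996 f [-0.1  0.7 -0.7] DELTA [-0.     0.    -0.016] [ 0.49 -0.52 15.72]
(np.float64(272.9265857476841), np.float64(202.4111615672556))
```

View pics/w6.png

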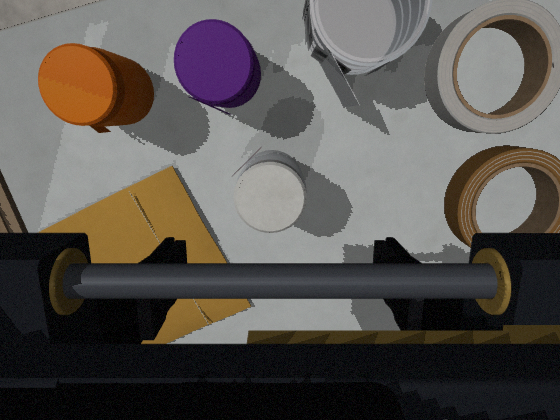

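The white jar's lid is centred at (270,197), close to the predicted (273,202). The purple and orange ones are clear of the fingers. Correcting by about 3 mm and descending.

Request:
arm_command --pt "0 0 0 0.8 -0.7 3 -1" --pt "0 0 0 0.8 -0.7 6.5 -1" --pt "0 0 0 0.8 -0.7 10 -1" --pt "0 0 0 0.8 -0.7 13 -1" --pt "0 0 0 0.8 -0.7 14.8 -1" --pt "0 0 0 0.8 -0.7 15.6 -1" --pt "0 0 0 0.8 -0.7 15.6 -1" --pt "0 0 0 0.8 -0.7 15.6 -1"

```text
time_s: 19.0
tcp_pos: [0.3636, 0.3067, 0.0368]
ee_rot: [[0.25, 0.968, 0.001], [0.968, -0.25, 0.0], [0.001, 0.0, -1.0]]
wrist_force: [-0.6, -0.2, -0.2]
gripper_width: 1.0
gripper_force: 0.0
```

Request:
arm_command --pt "0 0 0 0 0 0 1" --pt "0 0 0 0 0 0 1" --pt "0 0 0 0 0 0 1" --pt "0 0 0 0 0 0 1" --pt "0 0 0 0 0 0 1" --pt "0 0 0 0 0 0 1" --pt "0 0 0 0 0 0 1" --pt "0 0 0 0 0 0 1"

```text
time_s: 19.67
tcp_pos: [0.3629, 0.307, 0.0366]
ee_rot: [[0.249, 0.969, 0.0], [0.969, -0.249, 0.0], [0.0, 0.0, -1.0]]
wrist_force: [-2.2, -0.6, 4.1]
gripper_width: 0.64
gripper_force: 30.0
```

Request:
arm_command --pt "0 0 0 0 0 -3 1" --pt "0 0 0 0 0 -6 1" --pt "0 0 0 0 0 -10 1" --pt "0 0 0 0 0 -14 1" --pt "0 0 0 0 0 -17 1" --pt "0 0 0 0 0 -17 1"

```text
time_s: 20.17
tcp_pos: [0.3651, 0.3097, 0.2128]
ee_rot: [[0.248, 0.969, 0.009], [0.969, -0.248, 0.011], [0.013, 0.006, -1.0]]
wrist_force: [1.2, 0.3, -0.6]
gripper_width: 0.64
gripper_force: 30.0
```

```bash
python3 - <<'E'
from h import *
go((*(O+.15*U),.20),-13.65)
E
```

```text
t 20.17 pos [0.3651 0.3097 0.2128] w 0.64 f [ 1.2  0.3 -0.6] DELTA [ 0.006 -0.013 -0.012] [-57.13  36.75   0.76]
```

Request:
arm_command --pt "0 0 0 -28.5 18.4 0 1" --pt "0 0 0 -28.5 18.4 0 1" --pt "0 0 0 -28.5 18.4 0 1" --pt "0 0 0 -28.5 18.4 0 1" --pt "0 0 0 -28.5 18.4 0 1" --pt "0 0 0 -28.5 18.4 0 1" --pt "0 0 0 -28.5 18.4 0 1" --pt "0 0 0 -28.5 18.4 0 1"

```text
time_s: 20.83
tcp_pos: [0.4677, -0.0115, 0.2054]
ee_rot: [[0.249, 0.969, -0.001], [0.969, -0.249, 0.0], [-0.0, -0.001, -1.0]]
wrist_force: [1.8, 1.0, -0.9]
gripper_width: 0.634
gripper_force: 30.0
```

```bash
python3 - <<'E'
from h import *
import pickle
c=pickle.load(open('w2.pkl','rb')); S=pickle.load(open('side0.pkl','rb'))
print('box corner',ray(c,308,40,0))
for p in [(362,240),(380,290),(412,352)]: print(ray(S,*p,0).round(3),ray(S,*p,.1).round(3))
go((*(O+.15*U),.20),-13.65)
E
```

```text
box corner [ 0.71821694 -0.18104097  0.        ]
[ 0.741 -0.136  0.   ] [ 0.706 -0.228  0.1  ]
[ 0.746 -0.326  0.   ] [ 0.71  -0.401  0.1  ]
[ 0.775 -0.52   0.   ] [ 0.737 -0.577  0.1  ]
t 20.83 pos [ 0.4677 -0.0115  0.2054] w 0.634 f [ 1.8  1.  -0.9] DELTA [-0.001  0.    -0.013] [-28.52  18.9    0.52]
```

Request:
arm_command --pt "0 0 0 -28.2 18.7 0 1" --pt "0 0 0 -28.2 18.7 0 1" --pt "0 0 0 -28.2 18.7 0 1" --pt "0 0 0 -28.2 18.7 0 1" --pt "0 0 0 -28.2 18.7 0 1" --pt "0 0 0 -28.2 18.7 0 1" --pt "0 0 0 -28.2 18.7 0 1" --pt "0 0 0 -28.2 18.7 0 1"

```text
time_s: 21.5
tcp_pos: [0.5794, -0.3146, 0.2042]
ee_rot: [[0.277, 0.961, -0.006], [0.961, -0.277, -0.019], [-0.02, -0.001, -1.0]]
wrist_force: [0.9, 0.2, -1.3]
gripper_width: 0.639
gripper_force: 30.0
```

Request:
arm_command --pt "0 0 0 0 0 0 1" --pt "0 0 0 0 0 0 1" --pt "0 0 0 0 0 0 1" --pt "0 0 0 0 0 0 1"

```text
time_s: 21.83
tcp_pos: [0.5794, -0.31, 0.2053]
ee_rot: [[0.269, 0.963, -0.005], [0.963, -0.269, -0.019], [-0.02, -0.0, -1.0]]
wrist_force: [0.1, 0.4, -2.2]
gripper_width: 0.64
gripper_force: 30.0
```

```bash
python3 - <<'E'
from h import *
go((*(O+.15*U),.0465),-13.65)
E
```

```text
t 21.83 pos [ 0.5794 -0.31    0.2053] w 0.64 f [ 0.1  0.4 -2.2] DELTA [-0.     0.02  -0.035] [-2.04  0.7  15.92]
```

```bash
python3 - <<'E'
from h import *
s=sense();print(s['joints'].round(2),s['joint_velocities'].round(2),s['wrist_force'],s['moment'],s['effort'].round(1))
cam('side','s7.png')
E
```

```text
[-13.57  26.47   1.69   1.26 -65.27 177.41] [ 0.51 -0.85  0.24  0.2   0.02 -0.07] [ 0.12375939  0.43878254 -2.15702371] [-0.1137065  -0.0295989  -0.02533851] [ -0.4 -42.3  18.6   4.2  -0.    0. ]
```

View pics/s7.png

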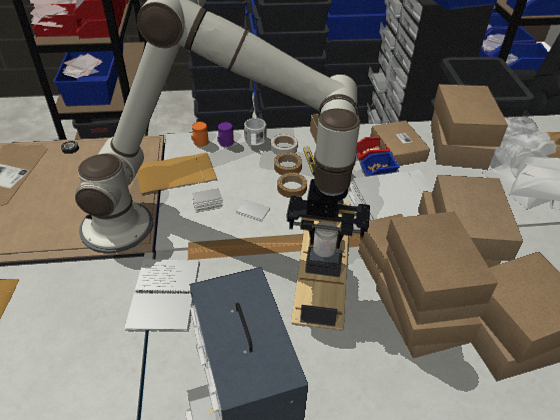

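Joint 6 is at 177.4°, right at its range limit. The jar's yaw is free, so I'll turn the tool back.

Request:
arm_command --pt "0 0 0.1 0 0 0 1" --pt "0 0 0.2 0 0 0 1" --pt "0 0 0.3 0 0 0 1" --pt "0 0 0.4 0 0 0 1" --pt "0 0 0.5 0 0 0 1" --pt "0 0 0.5 0 0 0 1" --pt "0 0 0.5 0 0 0 1" --pt "0 0 0.5 0 0 0 1"

```text
time_s: 22.55
tcp_pos: [0.5799, -0.3104, 0.2062]
ee_rot: [[0.697, 0.717, -0.004], [0.717, -0.697, -0.02], [-0.017, 0.011, -1.0]]
wrist_force: [-0.4, 0.5, -1.2]
gripper_width: 0.636
gripper_force: 30.0
```

```bash
python3 - <<'E'
from h import *
print(sense()['joints'].round(1),sense()['ee_rot'][:,2]);go((*(O+.15*U),.0465),-45)
E
```

```text
[-13.6  26.4   1.8   1.3 -65.3 148.9] [-0.00390659 -0.01992385 -0.99979387]
t 22.55 pos [ 0.5799 -0.3104  0.2062] w 0.636 f [-0.4  0.5 -1.2] DELTA [0.011 0.017 0.015] [-1.48  1.5  16.01]
```

Request:
arm_command --pt "0.011 0.017 0 -1.5 1.5 0 1" --pt "0.011 0.017 0 -1.5 1.5 3 1" --pt "0.011 0.017 0 -1.5 1.5 6 1" --pt "0.011 0.017 0 -1.5 1.5 8 1" --pt "0.011 0.017 0 -1.5 1.5 9 1" --pt "0.011 0.017 0 -1.5 1.5 9 1" --pt "0.011 0.017 0 -1.5 1.5 9 1" --pt "0.011 0.017 0 -1.5 1.5 9 1"

```text
time_s: 23.22
tcp_pos: [0.5811, -0.3344, 0.1182]
ee_rot: [[0.698, 0.716, 0.003], [0.716, -0.698, -0.002], [0.001, 0.003, -1.0]]
wrist_force: [-0.8, -1.0, -0.7]
gripper_width: 0.639
gripper_force: 30.0
```

```bash
python3 - <<'E'
from h import *
go((*(O+.15*U),.0460),-45)
E
```

```text
t 23.22 pos [ 0.5811 -0.3344  0.1182] w 0.639 f [-0.8 -1.  -0.7] DELTA [ 0.003 -0.001  0.013] [-0.12 -0.1   7.22]
```

Request:
arm_command --pt "0 0 0 -0.1 0 2 1" --pt "0 0 0 -0.1 0 4 1" --pt "0 0 0 -0.1 0 5.5 1" --pt "0 0 0 -0.1 0 6.5 1" --pt "0 0 0 -0.1 0 6.9 1" --pt "0 0 0 -0.1 0 7.1 1" --pt "0 0 0 -0.1 0 7.1 1" --pt "0 0 0 -0.1 0 7.1 1"

```text
time_s: 23.88
tcp_pos: [0.5799, -0.335, 0.0466]
ee_rot: [[0.699, 0.716, 0.002], [0.716, -0.699, -0.001], [0.001, 0.002, -1.0]]
wrist_force: [0.7, -0.4, -0.4]
gripper_width: 0.638
gripper_force: 30.0
```

```bash
python3 - <<'E'
from h import *
go((*(O+.15*U),.0450),-45)
E
```

```text
t 23.88 pos [ 0.5799 -0.335   0.0466] w 0.638 f [ 0.7 -0.4 -0.4] DELTA [ 0.002 -0.001  0.012] [ 0.02 -0.04  0.16]
```

Request:
arm_command --pt "0.002 0 0 0 0 0.1 1" --pt "0.002 0 0 0 0 0.2 1" --pt "0.002 0 0 0 0 0.2 1" --pt "0 0 0 0 0 0.2 -0.8" --pt "0 0 0 0 0 0.2 -0.8" --pt "0 0 0 0 0 0.2 -0.8" --pt "0 0 0 0 0 0.2 -0.8" --pt "0 0 0 0 0 0.2 -0.8"

```text
time_s: 24.55
tcp_pos: [0.5789, -0.3347, 0.0429]
ee_rot: [[0.699, 0.715, -0.001], [0.715, -0.699, 0.0], [-0.0, -0.001, -1.0]]
wrist_force: [-0.1, 0.9, -0.2]
gripper_width: 0.875
gripper_force: 0.0
```

Request:
arm_command --pt "0 0 0 0 0 -2 -0.8" --pt "0 0 0 0 0 -5 -0.8" --pt "0 0 0 0 0 -8 -0.8" --pt "0 0 0 0 0 -12 -0.8" --pt "0 0 0 0 0 -16 -0.8" --pt "0 0 0 0 0 -20 -0.8" --pt "0 0 0 -10 -10 -22 -0.8" --pt "0 0 0 -10 -10 -22 -0.8"

```text
time_s: 25.22
tcp_pos: [0.4982, -0.3359, 0.2574]
ee_rot: [[0.698, 0.716, 0.005], [0.716, -0.698, -0.002], [0.002, 0.005, -1.0]]
wrist_force: [-1.2, 0.1, -0.4]
gripper_width: 0.897
gripper_force: 0.0
```

```bash
python3 - <<'E'
from h import *
go((.42,.05,.26),-90)
E
```

```text
t 25.22 pos [ 0.4982 -0.3359  0.2574] w 0.897 f [-1.2  0.1 -0.4] DELTA [ 0.004 -0.004  0.799] [ 22.2  -32.52  -0.39]
```

Request:
arm_command --pt "0 0 0.5 22 -32 0 -0.8" --pt "0 0 0.5 22 -32 0 -0.8" --pt "0 0 0.5 22 -32 0 -0.8" --pt "0 0 0.5 22 -32 0 -0.8" --pt "0 0 0.5 22 -32 0 -0.8" --pt "0 0 0.5 22 -32 0 -0.8" --pt "0 0 0.5 22 -32 0 -0.8" --pt "0 0 0.5 22 -32 0 -0.8"

```text
time_s: 25.88
tcp_pos: [0.4338, -0.0196, 0.2552]
ee_rot: [[0.956, 0.292, 0.0], [0.292, -0.956, 0.0], [0.0, -0.0, -1.0]]
wrist_force: [0.8, -0.1, -0.2]
gripper_width: 0.903
gripper_force: 0.0
```

```bash
python3 - <<'E'
from h import *
c=cam('side')
a=c['pixels'][180:340,270:380]
cv2.imwrite('pics/s8.png',cv2.resize(a,None,fx=3.7,fy=3.7,interpolation=cv2.INTER_CUBIC))
f=lambda p:tuple(((np.array(p)-[270,180])*3.7).round(0))
for n,k,z in(('jar',.15,.083),('tin',.05,.058),('tag',-.05,.036),('roll',-.15,.026)):
    print(n,f(proj(c,(*(O+k*U),z))))
E
```

```text
jar (np.float64(196.0), np.float64(361.0))
tin (np.float64(202.0), np.float64(279.0))
tag (np.float64(207.0), np.float64(204.0))
roll (np.float64(213.0), np.float64(127.0))
```

View pics/s8.png

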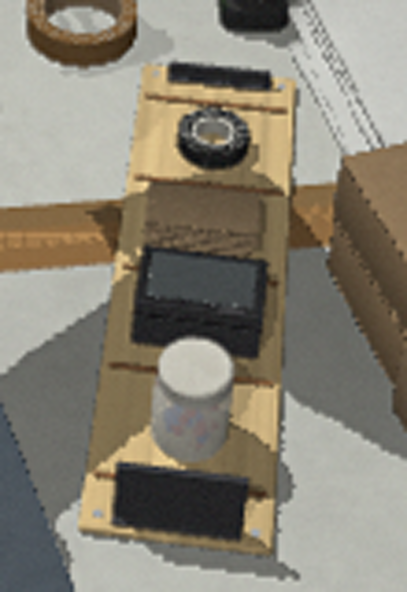

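All four articles stand centred in their bays and in the right order. The lid, panel, pack and roll centres lie within about 8 px of the enlarged crop (roughly 4 mm) of the predicted bay centres. Handing in.

```bash
python3 -c "
from h import *
print(finish_job())"
```

```text
the job is handed in; nothing more can be done
None
```

I handed the job in at about 26 s: jar, tin, tag pack and tape roll stand in the bays in that order from the high cheek, centred to within about 4 mm in the final picture; no verdict was returned.

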